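# Post a sold-out bread's plate into compartment five of the plate sorter

### The job

The bread with the blue plate is sold out. Turn the orange dial on the plate sorter to position 5 (the green mark), then take the blue-topped plate from the wooden rack and push it down through the slot in the sorter's lid, past the flap under it, so that it drops all the way into compartment five. Leave the dial on 5, the red and yellow plates standing in the rack, and the jar where it is.

Things in the scene. Friction and masses are not known exactly. Their poses are not given: they have to be found in the camera images.
- sorter: Fixed box with clear sides and a white lid, 264 x 264 mm, lid top 150 mm above the table. Origin: centre of its underside; z up. The dial stands at the centre of the lid (x = y = 0), the slot lies on the -x side. The lid is flat apart from the dial. Position and yaw vary.
- slot (a point): Centre of the slot's mouth, level with the lid's top, 84 mm from the dial's axis on the sorter's -x side; frame as the sorter's: slot 74 mm long along x, 11 mm wide along y, lid 6 mm thick, thin flush black trim round it. Below it the carousel: floor 145 mm and tops of the dividers 76 mm below the lid's top.
- flap (a joint): Red counterweighted flap closing the slot 21 mm below the lid's top: 0 shut, up to 1.45 rad hanging down. About 3 N pushes it open, more than the plate weighs: a plate let go in the mouth stays standing on it. Once the plate's lower edge is more than 50 mm below the lid's top, the flap is open and a released plate falls by itself.
- dial (a joint): Angle of the dial and the carousel it carries: 0 at the anticlockwise stop (position 1), growing clockwise seen from above, a click every 0.5236 rad (30 degrees), position 6 at the other stop (2.618). Position 5 is 2.094. Starts in position 2, 3 or 4. Released, it snaps to the nearest position; about 0.06 N m turns it from click to click.
- dial_grip (a point): On the dial's upright axis, 26 mm above the lid: height to grip. Orange grip bar 48 mm long, 12 thick, 6 to 38 mm above the lid, on a black disc 52 mm across, 7 mm high. Frame turns with the dial.
- pointer (a point): Pointing end of the grip bar (white line on its top), 24 mm from the axis, 38 mm above the lid. Seen from above it points (1.309 - joint value) rad anticlockwise from the sorter's +x. Six marks on the lid, 44 mm from the axis: position 5 green and larger, others black.
- bin5 (a point): Middle of compartment five of the carousel (84 mm from the dial's axis, 50 mm above the table); turns with the dial and lies straight below the slot when the dial is on position 5. A compartment is a 30 degree sector, about 43 mm wide here.
- blue_plate: The plate to post: a stiff slab 70 mm long (x), 8 mm thick (y), 100 mm high (z), cream with its upper 22 mm blue, about 90 g, standing upright in the rack. Origin: centre of its lower edge face.
- blue_mid (a point): Centre of the blue plate, 50 mm above its lower edge; frame as the plate's.
- rack: Fixed wooden rack, 92 (x) by 180 (y) mm, 52 mm high; origin: centre of its underside. Three pockets 62 mm apart along y (-62, 0, +62 mm), each 12 mm wide (y) and 84 mm long (x), floor 30 mm above the table, so 78 mm of each plate stands out (plate tops 130 mm above the table). Which plate stands in which pocket varies.
- red_mid (a point): Centre of the red-topped plate, same size as the blue one, in another pocket. To be left standing in place.
- yellow_mid (a point): Centre of the yellow-topped plate, same size, in another pocket. To be left standing in place.
- jar: Loose jar with a brass lid, 64 mm across, 100 mm high; origin at the centre of its underside. To be left alone.

How it is judged:
On the way:
1. the dial is on position 5 (within 0.13 rad) while the blue plate is still outside the sorter (value of joint dial between 1.964 and 2.224 rad and (horizontal distance between blue_mid and slot above 0.1 m or height (world z) of blue_mid above 0.16 m)), for 0.2 s.
At the end, for the whole second after the job is handed in: The blue plate lies at rest inside compartment five: its centre within 25 mm (seen from above) of the compartment's middle and less than 70 mm above the table; the dial is on position 5 within 0.13 rad; the red and yellow plates and the jar are within 20 mm of where they started (value of joint dial between 1.964 and 2.224 rad and horizontal distance between blue_mid and bin5 below 0.025 m and height (world z) of blue_mid below 0.07 m and linear speed of blue_plate below 0.03 m/s and distance of each of red_mid, yellow_mid, jar from where it was at the start of the episode below 0.02 m); the robot touches nothing.
It fails at once if the red or yellow plate is moved by more than 40 mm (distance of any of red_mid, yellow_mid from where it was at the start of the episode above 0.04 m).
It fails at once if the jar is pushed more than 30 mm (distance of jar from where it was at the start of the episode above 0.03 m).
It also fails if it takes over 58 s, if anything falls off the work surface, if the arm or the gripper's body presses on something with over 40 N, if the wrist force passes 120 N, or if a joint passes its speed limit or range.

### The arm

A 7-joint arm with a two-finger parallel gripper is mounted at the origin on the work surface. World frame = base frame: x ahead of the robot, y to its left, z up, the work surface at z = 0. Lengths are in m, angles in rad, forces in N, time in s.
With the tool pointing down it reaches from about 0.4 to 0.875 m from the base axis. Payload 6.5 kg.
Tool frame: the origin (TCP) lies on the mounting face of the last link; the fingertips stand 166 mm ahead of it and the grasp point (between the pads) lies 147 mm ahead of it; z points along the fingers, y is the line along which they close (so a half turn about z gives the same grasp; the last joint's range is limited). The gripper opens to 88 mm and grips with 3 to 60 N. Pads are 18 mm wide; open, the fingers measure 123 mm over their backs; the gripper's body (75 mm by 187 mm) begins 45 mm behind the grasp point.
Start: joints at [1.21, 0.536, -0.004, 1.538, 0.003, 1.067, -0.071], TCP at [0.189, -0.622, 0.405] pointing down, gripper open.
Joint ranges: [-2.7, 2.7], [-0.37, 2.16], [-1.27, 1.26], [0.24, 2.4], [-1.31, 4.45], [0.19, 1.91], [-2.76, 2.76]. Speed limits (rad/s): [2.39, 2.39, 3.14, 3.14, 3.14, 3.14, 3.14].

### API

Orientations are given as a rotation vector (axis times angle).
In Python, from station import sensors, camera, camera_params, arm gives the robot as it stands.
- The arm moves only by the tool arm_command, never from a script. Its argument "deltas" is text: rows parted by semicolons, each of 6 numbers parted by spaces: the shift along the tool's x, y, z in mm, then the turn, a rotation vector about the tool's x, y, z in degrees. A call has 1 to 5 rows; each row shifts and turns the commanded pose from where the row before left it, along the tool's axes as they then stand; what a row does not reach is not made up. A row lasts 1/10 s, in which the tool goes at most 50 mm and 8.59 degrees, less where a joint would pass 70% of its speed; a pose out of reach is approached as far as the arm can. A call with a gripper value outside its range is refused whole. "fingers" is the opening, from -1 (shut) to 1 (fully open), set as the call begins (left out, the last holds). The fingers move at their own pace and stop on an object; the grip force is fixed at half the most. Time passes only in rows, so rows that do not move let the fingers close. It gives the time, the measured TCP pose, the force, the opening and the grip force at its end, in the units of the state.
- sensors.read_state(): the state, without advancing time (a new reading comes with each control period).
- camera(name): name is "scene" or "top" or "wrist"; returns (picture, depth): 400x640x3 uint8, blue, green, red; 400x640 float32, m along the optical axis (not along the pixel's ray), 0 where there is no reading.
- camera_params(name): a dict with "K" (3x3 intrinsics, pixels), "world_from_camera" (4x4, takes a point from camera to world coordinates). Camera axes: x right, y up, looking along -z (the intrinsics and any distortion apply to the point x, -y, -z); pixel columns grow to the right and rows downward; lengths in m; the calibration is good to about 2 mm. The wrist camera is an equidistant fisheye: a pixel r from the principal point sees the ray r / f radians off the axis. A picture is of the moment at which its call begins: read the wrist's pose just before it. camera_params takes no time and is no camera call; for the wrist camera it gives the pose at the moment of the call.
- arm.finish_job(): hands the job in; it is judged then, once.
The state is a dict: "time_s": time; "joint_positions": joint angles; "qd": joint speeds; "joint_torque": joint torques, N m; "tool_pos": TCP position; "ee_rot": TCP orientation; "force": force on the tool from outside, world axes, zero at the start; "torque": the same for the moment, N m; "finger_gap": finger opening in m; "grip_force": force on a finger pad.
Only numpy, scipy, OpenCV 4.12 (cv2) and the standard library are available. Lean on these libraries where they do the work, as an engineer would, in place of code of your own. Each camera call takes 0.05 s, during which the arm holds its last target. There are 200 camera calls.

## Working session

There is one attempt and no reset: what is moved stays moved. The work goes in short steps, Python scripts to look and compute and a tool call to move; the robot and the scene stay as the last step left them, time stands still between calls to the robot, and variables do not carry over. Pictures are saved under pics/ and viewed, at most 10 in all, crops included, and the job is handed in when it is done.

Besides the shell and the picture viewer there is one more tool, called after "Call:" by a JSON object that holds its "op" and its "data", one argument or row to a line. arm_command: Moves the arm, as the interface text tells. Its arguments: {"type":"object","properties":{"deltas":{"type":"string"},"fingers":{"type":"number"}},"required":["deltas"]}

```bash
mkdir -p pics; ls
python3 - <<'E'
from station import sensors, camera, camera_params
import cv2,numpy as np
s=sensors.read_state();print(s)
for n in("top","scene"):
    im,d=camera(n);cv2.imwrite(f"pics/{n}0.png",im);np.save(f"pics/{n}0.npy",d)
    p=camera_params(n);print(n,p["K"],p["world_from_camera"],{k:v for k,v in p.items() if k not in("K","world_from_camera")})
E
```

```text
pics
{'time_s': 0.0, 'joint_positions': array([ 1.20981058,  0.53713986, -0.0044652 ,  1.53886132,  0.00256221,
        1.06728238, -0.07119659]), 'qd': array([-0.00059447, -0.00035913, -0.00011666,  0.00226013, -0.00135443,
       -0.00017631,  0.00014517]), 'joint_torque': array([ 1.27399700e-03, -5.70972705e+01,  9.91263539e-01, -2.51593101e+01,
       -5.62312757e-02,  1.81386725e-02,  1.64000367e-04]), 'tool_pos': array([ 0.18877494, -0.62164176,  0.40386022]), 'ee_rot': array([-3.10587463e+00, -4.61254755e-01,  5.08470287e-04]), 'force': array([ 0.13235315, -0.2721051 , -0.17180261]), 'torque': array([ 0.0089178 ,  0.04618589, -0.05109638]), 'grip_force': 0.0, 'finger_gap': 0.08840483998765263}
top [[450.48976049   0.         321.62671288]
 [  0.         450.48976049 206.06906059]
 [  0.           0.           1.        ]] [[-5.33863380e-02  9.70703205e-01 -2.34275879e-01  3.67385426e-01]
 [-9.98565984e-01 -5.28319636e-02  8.64632247e-03  3.67773479e-04]
 [-3.98424178e-03  2.34401519e-01  9.72131706e-01  1.20141808e+00]
 [ 0.00000000e+00  0.00000000e+00  0.00000000e+00  1.00000000e+00]] {}
scene [[390.99769922   0.         322.6996355 ]
 [  0.         390.99769922 198.10398072]
 [  0.           0.           1.        ]] [[ 0.42735687 -0.61199193  0.66545622  1.1847194 ]
 [ 0.90401631  0.2982066  -0.30631249 -0.26072537]
 [-0.01098267  0.73248803  0.68069132  0.7205284 ]
 [ 0.          0.          0.          1.        ]] {}
```

View pics/top0.png

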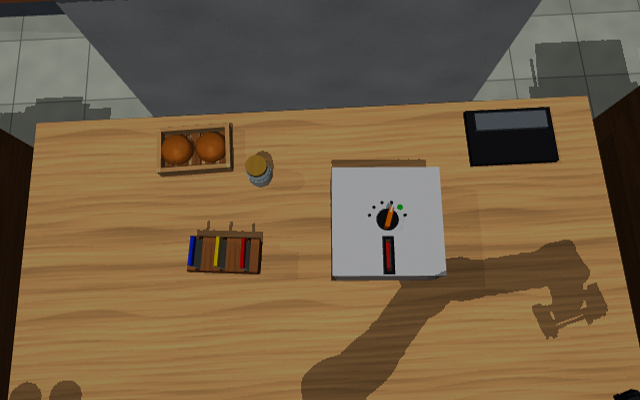

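The top view shows the blue plate at about (192,250), yellow at (217,250), red at (243,252), and the jar at (258,168). The sorter's dial is at (388,216), the slot at (389,255) and the green mark at (400,207).

```bash
cat > h.py <<'E'
import numpy as np,cv2
from station import sensors,camera,camera_params
from scipy.spatial.transform import Rotation as R
def cast(n,px,z,p=None,fish=False):
    p=p or camera_params(n);K=p["K"];T=p["world_from_camera"]
    px=np.atleast_2d(np.asarray(px,float));v=(px-K[:2,2])/[K[0,0],K[1,1]]
    if fish:
        r=np.linalg.norm(v,axis=1,keepdims=True)+1e-9
        d=np.c_[v/r*np.sin(r),np.cos(r)]
    else: d=np.c_[v,np.ones(len(v))]
    d=d*[1,-1,-1]@T[:3,:3].T
    return (T[:3,3]+d*((z-T[2,3])/d[:,2])[:,None])[:,:2]
def masks(im):
    h=cv2.cvtColor(im,cv2.COLOR_BGR2HSV)
    r=lambda a,b:cv2.inRange(h,a,b)
    return dict(blue=r((110,150,60),(130,255,255)),green=r((50,120,60),(80,255,255)),
      orange=r((5,180,120),(16,255,255)),yellow=r((25,180,100),(33,255,255)),
      red=r((0,180,60),(4,255,255))|r((175,180,60),(180,255,255)),
      white=r((0,0,120),(180,40,255)),black=r((0,0,0),(180,255,40)))
def biggest(m,box=None):
    if box is not None:
        k=np.zeros_like(m);x0,y0,x1,y1=box;k[y0:y1,x0:x1]=255;m=m&k
    c,_=cv2.findContours(m,cv2.RETR_EXTERNAL,cv2.CHAIN_APPROX_NONE)
    return max(c,key=cv2.contourArea)[:,0].astype(float)
E
python3 - <<'E'
from h import *
im=cv2.imread("pics/top0.png");M=masks(im)
def rect(c,z,name):
    w=cast("top",c,z);r=cv2.minAreaRect((w*1000).astype(np.float32))
    print(name,np.round(r[0],1),np.round(r[1],1),round(r[2],1));return r
rect(biggest(M["white"],(320,150,460,282)),.15,"lid")
rect(biggest(M["black"],(375,232,405,276)),.15,"slot")
rect(biggest(M["black"],(370,200,405,234)),.155,"disc")
rect(biggest(M["green"],(380,195,420,215)),.15,"green")
rect(biggest(M["orange"],(370,195,410,240)),.188,"bar")
for n,b in(("blue",(180,225,205,280)),("yellow",(205,225,230,280)),("red",(232,225,255,280))):
    rect(biggest(M[n],b),.13,n)
rect(biggest(M["orange"],(240,150,275,180)) if 0 else np.array([[257.,165]]),.1,"jar") 
v=np.vstack([cv2.resize(im[150:290,320:460],None,fx=4,fy=4,interpolation=0)])
w=cv2.resize(im[140:280,170:280],None,fx=4,fy=4,interpolation=0)
v=np.hstack([v[:, :380],w[:, :420]]);cv2.imwrite("pics/crop0.png",v)
E
```

```text
lid [ 579.5 -162.9] [263.3 262.7] 86.9
slot [ 495.2 -158.7] [25.2 84.6] 87.4
disc [ 583.9 -148.4] [20.6 47.9] 71.4
green [ 608.3 -195.4] [12.1  9.9] 86.9
bar [ 578.4 -162. ] [10.6 45.3] 71.4
blue [533.8 310.2] [ 8.  69.9] 84.6
yellow [529.2 248.8] [ 7.6 67.4] 84.9
red [522.3 187.1] [ 8.7 69.6] 85.7
jar [750.4 150.8] [0. 0.] 0.0
```

View pics/crop0.png

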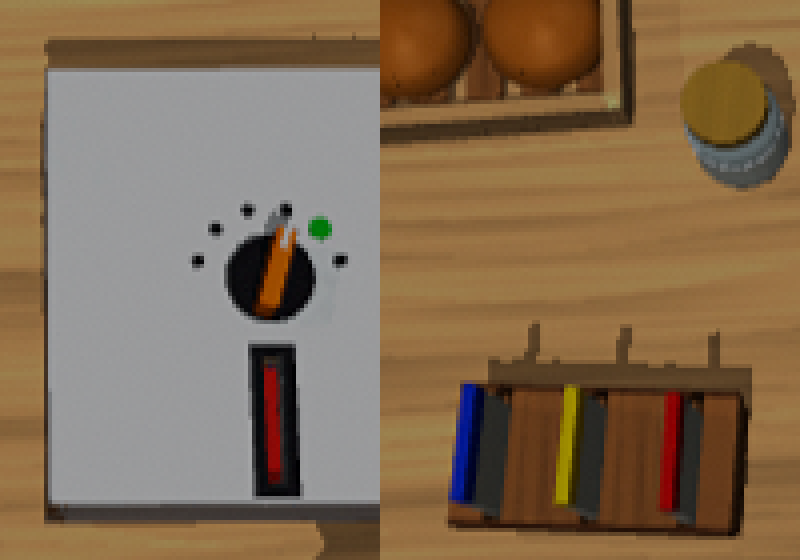

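View pics/scene0.png

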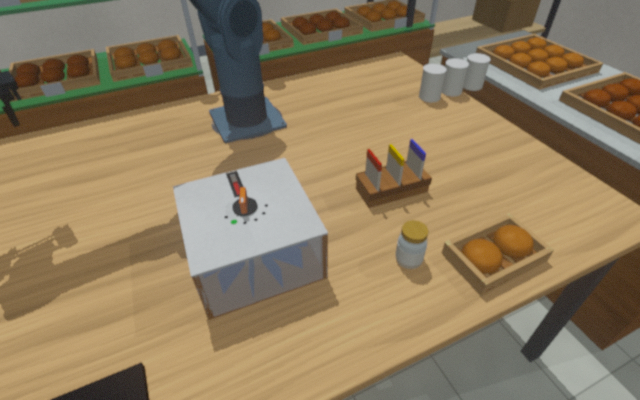

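The dial is on position 4 (pointer about 15° clockwise of sorter +x, sorter yaw about -3°), so it needs 30° clockwise. First I turn the wrist to match the bar and move over the dial.

```bash
cat >> h.py <<'E'
def go(x,y,z,yline=None):
    """grasp-point target (m), closing line angle (deg): shift in mm along present tool axes, turn (deg) about tool axes"""
    s=sensors.read_state();Rt=R.from_rotvec(s["ee_rot"]);M=Rt.as_matrix()
    yaw=np.degrees(np.arctan2(M[1,1],M[0,1]))
    d=np.array([x,y,z])-(s["tool_pos"]+M[:,2]*.147)
    T=None
    if yline is not None:
        a=(yline-yaw+90)%180-90+yaw;a=np.radians(a)
        Yv=np.array([np.cos(a),np.sin(a),0]);Z=np.array([0,0,-1.]);X=np.cross(Yv,Z)
        N=np.c_[X,Yv,Z];T=np.degrees(R.from_matrix(M.T@N).as_rotvec())
        # shift for orientation about the grasp point (TCP shift in present axes, before the turn)
        d=np.array([x,y,z+.147])-s["tool_pos"]
    print("yline",yaw.round(2),"tilt",np.degrees(np.arccos(-M[2,2])).round(2),"shift mm",(M.T@d*1000).round(1),"turn",None if T is None else T.round(2),"t",s["time_s"],"q7",s["joint_positions"][6].round(2))
    if T is not None: print("shift in turned axes",(N.T@d*1000).round(1))
E
python3 -c "
from h import *
go(.579,-.1625,.24,71.4)"
```

```text
yline -73.1 tilt 0.09 shift mm [ 506.8 -325.9   17.4] turn [-8.00e-02  3.00e-02  3.55e+01] t 0.1 q7 -0.07
shift in turned axes [ 223.3 -559.7   16.9]
```

Call:
{"op": "arm_command", "data": {
  "deltas": "36 -23 0 0 0 0;36 -23 0 0 0 0;36 -23 0 0 0 0;36 -23 0 0 0 0;36 -23 0 0 0 0",
  "fingers": 0.0
}}

```text
time_s: 0.6
tool_pos: [0.3284, -0.4581, 0.4044]
ee_rot: [-3.107, -0.461, 0.001]
force: [0.5, -1.1, 0.2]
finger_gap: 0.0503
grip_force: 0.0
```

Call:
{"op": "arm_command", "data": {
  "deltas": "36 -23 0 0 0 0;36 -23 0 0 0 0;36 -23 0 0 0 0;36 -23 0 0 0 0;36 -23 0 0 0 0"
}}

```text
time_s: 1.1
tool_pos: [0.4672, -0.2958, 0.4045]
ee_rot: [-3.107, -0.461, 0.001]
force: [0.8, -0.6, 0.4]
finger_gap: 0.044
grip_force: 0.0
```

Call:
{"op": "arm_command", "data": {
  "deltas": "0 0 0 0 0 7.1;0 0 0 0 0 7.1;0 0 0 0 0 7.1;0 0 0 0 0 7.1;0 0 0 0 0 7.1"
}}

```text
time_s: 1.6
tool_pos: [0.4663, -0.2972, 0.4043]
ee_rot: [-3.099, 0.516, 0.001]
force: [-0.1, 0.1, 0.5]
finger_gap: 0.0441
grip_force: 0.0
```

```bash
python3 -c "
from h import *
go(.579,-.1625,.24,71.4)"
```

```text
yline -108.9 tilt 0.05 shift mm [  63.  -163.9   17.3] turn [-0.01  0.05 -0.3 ] t 1.6 q7 -1.42
shift in turned axes [  63.8 -163.6   17.3]
```

Call:
{"op": "arm_command", "data": {
  "deltas": "16 -41 0 0 0 0;16 -41 0 0 0 0;16 -41 0 0 0 0;15 -41 17 0 0 0;0 0 0 0 0 0"
}}

```text
time_s: 2.1
tool_pos: [0.581, -0.1548, 0.3854]
ee_rot: [-3.098, 0.492, 0.003]
force: [-0.5, -0.4, -0.6]
finger_gap: 0.044
grip_force: 0.0
```

Run:
```python
from h import *
go(.579,-.1625,.18,71.4)
p=camera_params("wrist");im,_=camera("wrist");cv2.imwrite("pics/w1.png",im);print(p)
```

```text
yline -108.04 tilt 0.29 shift mm [ 0.6  8.2 58.4] turn [-0.24  0.16  0.56] t 2.1 q7 -1.73
shift in turned axes [ 0.6  8.  58.4]
{'K': array([[309.70691629,   0.        , 317.14717141],
       [  0.        , 309.70691629, 195.07434534],
       [  0.        ,   0.        ,   1.        ]]), 'world_from_camera': array([[-0.31026836,  0.91839614,  0.24552407,  0.64328016],
       [-0.95064115, -0.29868913, -0.08406073, -0.1742056 ],
       [-0.00386568, -0.25948667,  0.96573895,  0.36561895],
       [ 0.        ,  0.        ,  0.        ,  1.        ]])}
```

View pics/w1.png

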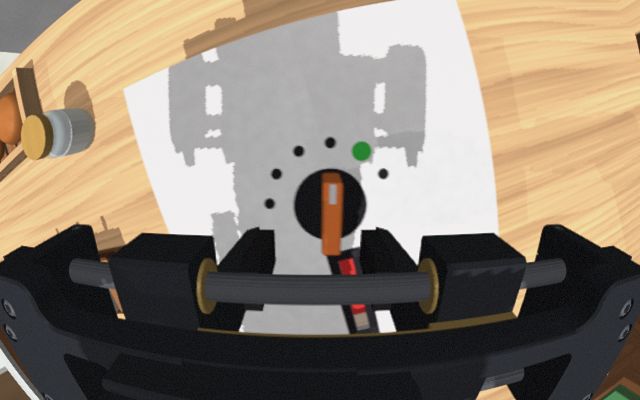

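The wrist view shows the bar at (332,213) near the black disc centre, the green mark at (361,151), and the slot partly hidden at (357,290).

Run:
```python
from h import *
im=cv2.imread("pics/w1.png");M=masks(im)
p={'K':np.array([[309.70691629,0,317.14717141],[0,309.70691629,195.07434534],[0,0,1]]),'world_from_camera':np.array([[-0.31026836,0.91839614,0.24552407,0.64328016],[-0.95064115,-0.29868913,-0.08406073,-0.1742056],[-0.00386568,-0.25948667,0.96573895,0.36561895],[0,0,0,1]])}
def rect(c,z,n):
    r=cv2.minAreaRect((cast("wrist",c,z,p,True)*1000).astype(np.float32));print(n,np.round(r[0],1),np.round(r[1],1),round(r[2],1))
h=cv2.cvtColor(im,cv2.COLOR_BGR2HSV)
o=cv2.inRange(h,(5,150,80),(18,255,255))
rect(biggest(o,(315,165,350,262)),.188,"bar")
rect(biggest(M["green"],(340,135,380,165)),.15,"green")
mk=cv2.inRange(h,(0,0,0),(180,255,70))
for b in((322,134,338,150),(291,143,306,159),(269,166,284,181),(376,166,390,181),(262,196,277,211)):
    rect(biggest(mk,b),.15,"mark")
go(.579,-.1625,.18,71.4)
```

```text
bar [ 583.  -163.1] [12.8 52.8] 71.0
green [ 609.7 -194.8] [11.4 12.1] 73.0
mark [ 621.7 -175.7] [5.6 6.3] 72.2
mark [ 623.3 -152.7] [5.6 6.4] 71.5
mark [ 612.7 -132.5] [5.6 6.7] 26.3
mark [ 589.2 -205.1] [5.2 5.1] 72.6
mark [ 593.5 -120.4] [5.2 6.2] 69.6
yline -108.26 tilt 0.18 shift mm [ 1.   4.2 59.1] turn [-0.08  0.17  0.34] t 2.15 q7 -1.73
shift in turned axes [ 0.9  4.1 59.1]
```

Call:
{"op": "arm_command", "data": {
  "deltas": "2 4 20 0 0 0.3;0 0 20 0 0 0;0 0 19 0 0 0;0 0 0 0 0 0"
}}

```text
time_s: 2.55
tool_pos: [0.5773, -0.1677, 0.3264]
ee_rot: [3.098, -0.519, -0.008]
force: [-0.2, 0.5, 0.7]
finger_gap: 0.0441
grip_force: 0.0
```

```bash
python3 -c "
from h import *
go(.580,-.162,.18,71.4)"
```

```text
yline -109.02 tilt 0.31 shift mm [ 0.7 -6.3 -0.7] turn [ 0.09  0.3  -0.42] t 2.55 q7 -1.73
shift in turned axes [ 0.8 -6.3 -0.6]
```

Call:
{"op": "arm_command", "data": {
  "deltas": "0 -5 0 0 0 0;0 0 0 0 0 0;0 0 0 0 0 0"
}}

```text
time_s: 2.85
tool_pos: [0.5811, -0.1617, 0.3299]
ee_rot: [3.099, -0.516, 0.003]
force: [0.8, -0.2, -0.1]
finger_gap: 0.0441
grip_force: 0.0
```

```bash
python3 -c "
from h import *
go(.580,-.162,.18,71.4)"
```

```text
yline -108.9 tilt 0.11 shift mm [-1.   0.7  2.9] turn [-0.01 -0.11 -0.3 ] t 2.85 q7 -1.74
shift in turned axes [-1.   0.7  2.9]
```

Call:
{"op": "arm_command", "data": {
  "deltas": "0 0 0 0 0 0;0 0 0 0 0 0;0 0 0 0 0 0;0 0 0 0 0 0",
  "fingers": -1
}}

```text
time_s: 3.25
tool_pos: [0.5808, -0.1617, 0.3288]
ee_rot: [3.099, -0.516, 0.0]
force: [-0.7, -0.6, 0.2]
finger_gap: 0.0144
grip_force: 0.0
```

Call:
{"op": "arm_command", "data": {
  "deltas": "0 0 0 0 0 6;0 0 0 0 0 6;0 0 0 0 0 6;0 0 0 0 0 6;0 0 0 0 0 6"
}}

```text
time_s: 3.75
tool_pos: [0.5807, -0.162, 0.3287]
ee_rot: [2.856, -1.307, 0.0]
force: [0.4, -0.9, -0.8]
finger_gap: 0.0116
grip_force: 29.9
```

Call:
{"op": "arm_command", "data": {
  "deltas": "0 0 0 0 0 0;0 0 0 0 0 0;0 0 0 0 0 0"
}}

```text
time_s: 4.05
tool_pos: [0.5807, -0.1621, 0.3287]
ee_rot: [2.86, -1.298, 0.0]
force: [-0.0, -1.4, 1.2]
finger_gap: 0.0117
grip_force: 30.0
```

```bash
python3 -c "
from h import *
go(.580,-.162,.18,41.4)"
```

```text
yline -138.81 tilt 0.03 shift mm [-0.5  0.5  1.7] turn [ 0.02 -0.02 -0.21] t 4.05 q7 -2.19
shift in turned axes [-0.5  0.5  1.7]
```

Call:
{"op": "arm_command", "data": {
  "deltas": "0 0 0 0 0 0;0 0 0 0 0 0;0 0 -20 0 0 0;0 0 -40 0 0 0;0 0 -40 0 0 0",
  "fingers": 0.0
}}

```text
time_s: 4.55
tool_pos: [0.5805, -0.1612, 0.4293]
ee_rot: [-2.86, 1.299, 0.003]
force: [0.7, -0.4, 0.2]
finger_gap: 0.0438
grip_force: 0.0
```

Call:
{"op": "arm_command", "data": {
  "deltas": "0 0 0 0 0 -8.5;0 0 0 0 0 -8.5;0 0 0 0 0 -8.5;0 0 0 0 0 -8.5;0 0 0 0 0 -8.5"
}}

```text
time_s: 5.05
tool_pos: [0.5808, -0.1613, 0.4287]
ee_rot: [-3.137, 0.164, 0.0]
force: [-1.2, -0.2, -0.3]
finger_gap: 0.0441
grip_force: 0.0
```

Run:
```python
from h import *
im,_=camera("top");M=masks(im)
r=cv2.minAreaRect((cast("top",biggest(M["green"],(380,195,420,215)),.15)*1000).astype(np.float32));print(r)
go(.534,.310,.23,84.7)
```

```text
Traceback (most recent call last):
  File "h.py", line 24, in biggest
    return max(c,key=cv2.contourArea)[:,0].astype(float)
           ~~~^^^^^^^^^^^^^^^^^^^^^^^
ValueError: max() iterable argument is empty
```

```bash
python3 -c "
from h import *
go(.534,.310,.23,84.7)"
```

```text
yline -95.6 tilt 0.03 shift mm [ -92.5 -464.5   51.9] turn [-0.03  0.   -0.3 ] t 5.1 q7 -1.51
shift in turned axes [ -90.1 -465.    51.7]
```

Call:
{"op": "arm_command", "data": {
  "deltas": "-9 -46 0 0 0 0;-9 -46 0 0 0 0;-9 -46 0 0 0 0;-9 -46 0 0 0 0;-9 -46 0 0 0 -0.3"
}}

```text
time_s: 5.6
tool_pos: [0.5612, 0.074, 0.4289]
ee_rot: [-3.137, 0.171, -0.0]
force: [0.3, -0.7, 0.0]
finger_gap: 0.0438
grip_force: 0.0
```

Call:
{"op": "arm_command", "data": {
  "deltas": "-9 -46 0 0 0 0;-9 -46 0 0 0 0;-9 -46 0 0 0 0;-9 -46 0 0 0 0;-9 -46 0 0 0 0"
}}

```text
time_s: 6.1
tool_pos: [0.5409, 0.3075, 0.4288]
ee_rot: [-3.137, 0.171, 0.0]
force: [0.3, 0.3, 0.2]
finger_gap: 0.0443
grip_force: 0.0
```

Call:
{"op": "arm_command", "data": {
  "deltas": "0 0 20 0 0 0;0 0 20 0 0 0;0 0 0 0 0 0;0 0 0 0 0 0"
}}

```text
time_s: 6.5
tool_pos: [0.5415, 0.3053, 0.3889]
ee_rot: [3.137, -0.17, -0.001]
force: [1.0, 0.3, -0.1]
finger_gap: 0.0439
grip_force: 0.0
```

Run:
```python
from h import *
go(.534,.310,.114,84.7)
p=camera_params("wrist");im,_=camera("wrist");cv2.imwrite("pics/w2.png",im);np.save("pics/w2T.npy",p["world_from_camera"])
M=masks(im)
for n in("blue","yellow","red"):
    try:
        c=biggest(M[n]);print(n,c.min(0),c.max(0),cv2.contourArea(c.astype(np.float32)))
        r=cv2.minAreaRect((cast("wrist",c,.13,p,True)*1000).astype(np.float32));print(np.round(r[0],1),np.round(r[1],1),round(r[2],1))
    except ValueError: print(n,"none")
im,_=camera("top");cv2.imwrite("pics/top2.png",im)
```

```text
yline -96.2 tilt 0.03 shift mm [ -7.9  -3.9 127.9] turn [ 0.01  0.03 -0.9 ] t 6.5 q7 -2.37
shift in turned axes [ -7.9  -4.  127.9]
blue [307. 159.] [316. 244.] 672.0
[537.1 311.1] [ 7.3 71.7] 83.7
yellow [382. 210.] [382. 210.] 0.0
[524.9 254.2] [0. 0.] 0.0
red [440. 160.] [462. 234.] 1121.5
[527.9 192.4] [16.5 66.4] 85.1
```

View pics/w2.png

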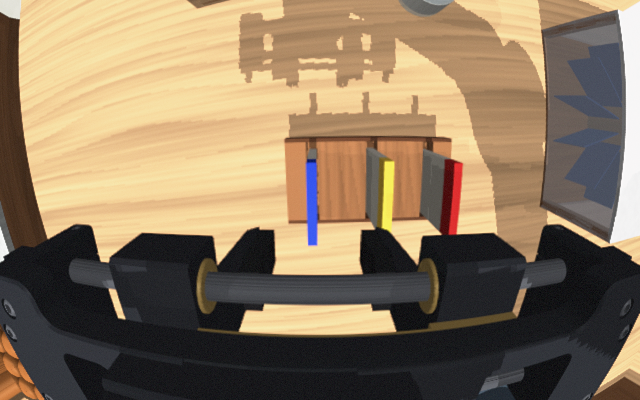

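The wrist view shows the blue plate at (311,200) between the fingers' lines. Yellow (388,190) and red (452,195) stand clear, so I go down on the blue plate.

Call:
{"op": "arm_command", "data": {
  "deltas": "-6 -5 0 0 0 -0.5;0 0 35 0 0 0;0 0 35 0 0 0;0 0 0 0 0 0;0 0 0 0 0 0"
}}

```text
time_s: 7.1
tool_pos: [0.536, 0.3114, 0.3196]
ee_rot: [-3.138, 0.153, 0.0]
force: [0.8, 0.3, 0.6]
finger_gap: 0.044
grip_force: 0.0
```

```bash
python3 -c "
from h import *
go(.536,.311,.114,84.3)"
```

```text
yline -95.59 tilt 0.02 shift mm [ 0.1  0.4 58.6] turn [-0.01  0.01  0.11] t 7.1 q7 -2.39
shift in turned axes [ 0.1  0.4 58.6]
```

Call:
{"op": "arm_command", "data": {
  "deltas": "0 0 20 0 0 0;0 0 20 0 0 0;0 0 18 0 0 0;0 0 0 0 0 0"
}}

```text
time_s: 7.5
tool_pos: [0.536, 0.3112, 0.261]
ee_rot: [3.138, -0.154, -0.001]
force: [-0.7, -0.1, -0.2]
finger_gap: 0.0439
grip_force: 0.0
```

Call:
{"op": "arm_command", "data": {
  "deltas": "0 0 0 0 0 0;0 0 0 0 0 0;0 0 0 0 0 0;0 0 0 0 0 0;0 0 0 0 0 0",
  "fingers": -1
}}

```text
time_s: 8.0
tool_pos: [0.5362, 0.3111, 0.2613]
ee_rot: [-3.138, 0.154, -0.001]
force: [-1.0, -1.1, 3.7]
finger_gap: 0.0077
grip_force: 30.0
```

Call:
{"op": "arm_command", "data": {
  "deltas": "0 0 0 0 0 0;0 0 -15 0 0 0;0 0 -30 0 0 0;0 0 -40 0 0 0;0 0 -40 0 0 0"
}}

```text
time_s: 8.5
tool_pos: [0.5357, 0.3109, 0.3876]
ee_rot: [3.138, -0.153, -0.001]
force: [0.2, 0.3, -1.4]
finger_gap: 0.0077
grip_force: 30.0
```

```bash
python3 -c "
from h import *
go(.42,-.152,.31,87.1)"
```

```text
yline -95.6 tilt 0.04 shift mm [-70.  472.  -69.3] turn [ 0.01  0.04 -2.7 ] t 8.5 q7 -2.37
shift in turned axes [-92.1 468.2 -69.4]
```

Call:
{"op": "arm_command", "data": {
  "deltas": "-6 30 -14 0 0 -0.5;-6 40 -14 0 0 -0.5;-6 40 -14 0 0 -0.5;-6 40 -14 0 0 -0.5;-6 40 -14 0 0 -0.7"
}}

```text
time_s: 9.0
tool_pos: [0.4902, 0.1226, 0.4571]
ee_rot: [-3.14, 0.079, -0.001]
force: [1.2, 0.1, -0.3]
finger_gap: 0.0074
grip_force: 30.0
```

Call:
{"op": "arm_command", "data": {
  "deltas": "-10 45 0 0 0 0;-10 45 0 0 0 0;-10 45 0 0 0 0;-10 45 0 0 0 0;-10 45 0 0 0 0"
}}

```text
time_s: 9.5
tool_pos: [0.4286, -0.0996, 0.4567]
ee_rot: [-3.14, 0.079, -0.002]
force: [0.9, -0.1, -1.4]
finger_gap: 0.0077
grip_force: 30.0
```

Call:
{"op": "arm_command", "data": {
  "deltas": "-5 30 0 0 0 0;0 22 0 0 0 0;0 0 0 0 0 0;0 0 0 0 0 0;0 0 0 0 0 0"
}}

```text
time_s: 10.0
tool_pos: [0.4222, -0.1485, 0.4559]
ee_rot: [-3.14, 0.076, -0.0]
force: [0.3, 0.5, -0.7]
finger_gap: 0.0078
grip_force: 30.0
```

Run:
```python
from h import *
go(.42,-.152,.31,87.1)
p=camera_params("wrist");im,_=camera("wrist");cv2.imwrite("pics/w3.png",im);np.save("pics/w3T.npy",p["world_from_camera"])
```

```text
yline -92.79 tilt 0.03 shift mm [-2.1  3.6 -1.1] turn [-0.03 -0.01  0.11] t 10.0 q7 -1.38
shift in turned axes [-2.1  3.7 -1.1]
```

View pics/w3.png

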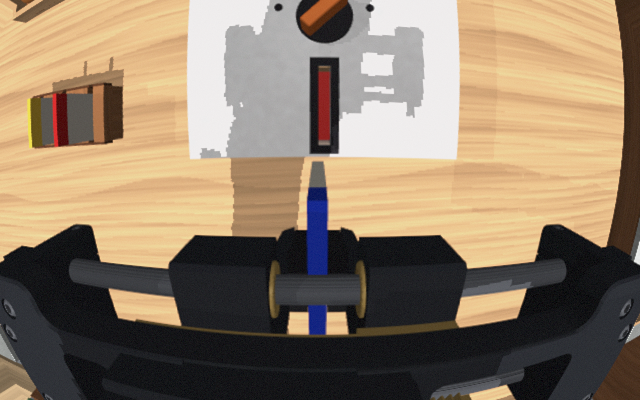

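The view shows the plate held at (317,200), its lower front edge at about (317,162). The slot ahead spans (324,58) to (324,152), with the dial turned to the green mark above it.

Run:
```python
from h import *
im=cv2.imread("pics/w3.png");M=masks(im)
p=camera_params("wrist");p["world_from_camera"]=np.load("pics/w3T.npy")
s=sensors.read_state();print(s["tool_pos"].round(4))
h=cv2.cvtColor(im,cv2.COLOR_BGR2HSV)
dk=cv2.inRange(h,(0,0,0),(180,255,60));rd=M["red"]
for n,m in(("trim",dk|rd),("redflap",cv2.inRange(h,(0,120,60),(8,255,255)))):
    c=biggest(m,(300,54,350,158));z=.15 if n=="trim" else .129
    r=cv2.minAreaRect((cast("wrist",c,z,p,True)*1000).astype(np.float32));print(n,c.min(0),c.max(0),np.round(r[0],1),np.round(r[1],1),round(r[2],1))
b=M["blue"]
for y in(190,195,200,205,215,225,235):
    x=np.where(b[y,290:345])[0]+290
    if len(x): print(y,x.min(),x.max(),(cast("wrist",[[x.min()-.5,y],[x.max()+.5,y]],.325,p,True)*1000).round(1).tolist())
g=cv2.cvtColor(im,cv2.COLOR_BGR2GRAY)
for y in range(156,172,2): print(y,im[y,306:329].mean(1).astype(int) )
print(im[155:212:2,317].tolist())
```

```text
[ 0.4223 -0.1485  0.4559]
trim [310.  58.] [338. 152.] [ 496.7 -157.5] [25.6 87.8] 87.3
redflap [318.  71.] [329. 139.] [ 497.2 -157.5] [10.9 67.8] 87.3
190 309 325 [[460.3, -146.2], [460.0, -152.5]]
195 309 325 [[458.4, -146.1], [458.1, -152.4]]
200 308 326 [[456.5, -145.6], [456.1, -152.7]]
205 308 326 [[454.5, -145.5], [454.2, -152.7]]
215 308 326 [[450.6, -145.3], [450.2, -152.5]]
225 308 326 [[446.5, -145.1], [446.2, -152.3]]
235 306 327 [[442.4, -144.0], [442.0, -152.6]]
156 [175 177 180 178 178 179 178 180 177 176 178 176 175 177 176 176 176 176
 175 175 176 172 181]
158 [183 182 185 183 181 182 184 184 186 184 182 184 183 183 184 183 185 185
 183 186 185 186 186]
160 [191 190 190 192 192 190 188 177 180 178 177 178 178 180 178 179 180 185
 193 192 193 193 196]
162 [197 197 196 195 197 170 124 103 103 102 101 101 102 102 100 103 102 147
 197 199 199 197 200]
164 [197 198 196 196 198 166 107  98  99  98 100 100 100  99 101  98 100 130
 180 196 199 200 199]
166 [198 197 197 198 191 156 101  94  98 101  98  99 101 101  99 100 102 120
 161 194 198 197 195]
168 [195 195 192 195 179 141 103 102  99 103 101 102  99 103 100 103 102 117
 154 191 194 195 194]
170 [195 194 197 194 160 118  99  98  98 101  98 102 100  98 102  99 102 110
 136 188 192 190 193]
[[171, 171, 173], [144, 185, 224], [136, 187, 232], [115, 142, 168], [97, 104, 107], [94, 102, 103], [94, 102, 105], [94, 101, 103], [96, 104, 105], [93, 100, 104], [94, 101, 105], [96, 102, 104], [95, 104, 104], [94, 101, 104], [92, 101, 103], [94, 102, 103], [89, 53, 51], [88, 24, 12], [86, 20, 7], [91, 28, 17], [90, 27, 13], [88, 26, 10], [94, 33, 23], [134, 38, 23], [143, 41, 22], [145, 44, 29], [143, 41, 23], [144, 42, 25], [137, 41, 23]]
```

Run:
```python
from h import *
p=camera_params("wrist");p["world_from_camera"]=np.load("pics/w3T.npy")
for n,q,z in(("bot",(317.3,160.7),.2249),("bound",(317.1,186.5),.3029),("top",(317.1,200),.3249)):
    print(n,(cast("wrist",[q],z,p,True)*1000).round(1))
```

```text
bot [[ 456.1 -149.3]]
bound [[ 456.3 -149.2]]
top [[ 456.3 -149.2]]
```

Call:
{"op": "arm_command", "data": {
  "deltas": "26 6 0 0 0 0;25 0 0 0 0 0;25 0 10 0 0 0;0 0 25 0 0 0;0 0 25 0 0 0"
}}

```text
time_s: 10.55
tool_pos: [0.4987, -0.1582, 0.3951]
ee_rot: [-3.14, 0.076, -0.002]
force: [-0.4, -0.3, 0.1]
finger_gap: 0.0076
grip_force: 30.0
```

Call:
{"op": "arm_command", "data": {
  "deltas": "0 0 0 0 0 0;0 0 0 0 0 0;0 0 0 0 0 0"
}}

```text
time_s: 10.85
tool_pos: [0.4982, -0.1594, 0.3971]
ee_rot: [3.14, -0.079, 0.003]
force: [0.0, -0.1, -0.9]
finger_gap: 0.0078
grip_force: 30.0
```

Run:
```python
from h import *
go(.4977,-.1586,.249,87.2)
p=camera_params("wrist");im,_=camera("wrist");cv2.imwrite("pics/w4f.png",im);np.save("pics/w4T.npy",p["world_from_camera"])
cv2.imwrite("pics/w4.png",cv2.resize(im[120:260,240:400],None,fx=4,fy=4,interpolation=0))
```

```text
yline -92.87 tilt 0.12 shift mm [-0.5 -0.7  1.1] turn [ 0.01 -0.12 -0.07] t 10.85 q7 -1.4
shift in turned axes [-0.5 -0.7  1.1]
```

View pics/w4.png

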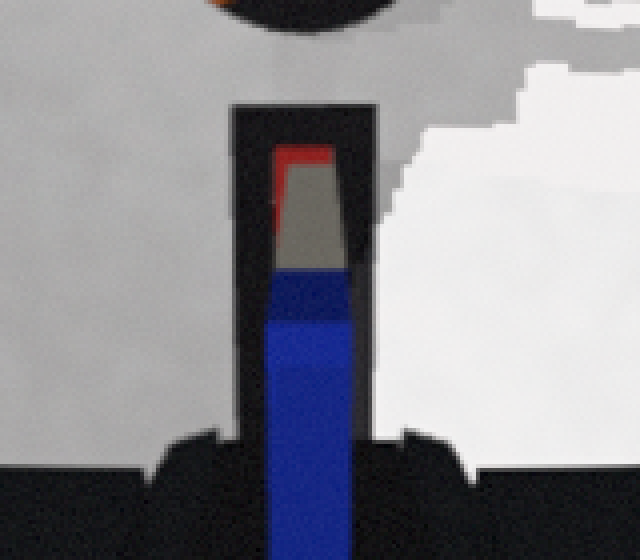

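The crop shows the plate's lower front edge at (311.5–324, 161) in full-image pixels. The trim's front end runs from 298 to 334.3 at row 146, so the plate sits about 1 mm to the right.

Run:
```python
from h import *
p=camera_params("wrist");p["world_from_camera"]=np.load("pics/w4T.npy")
C=lambda q,z:cast("wrist",[q],z,p,True)[0]*1000
a=np.radians(-2.8);X=np.array([np.cos(a),np.sin(a)]);Y=np.array([X[1],-X[0]])
zb=.3971-.147-.084
o=C((316.1,146),.15)
for n,q,z in(("trimL",(298,146),.15),("trimR",(334.2,146),.15),("trimL low",(299,228),.15),("trimR low",(333,228),.15),("platebot",(317.75,161),zb),("platetop",(317.3,200.3),zb+.1),("bound",(317.6,187),zb+.078)):
    d=C(q,z)-o;print(n,C(q,z).round(1),"tool x,y",(d@X).round(2),(d@Y).round(2))
go(.4977,-.1586,.249,87.2)
```

```text
trimL [ 541.8 -146.8] tool x,y 0.07 -13.33
trimR [ 540.5 -173.4] tool x,y 0.01 13.33
trimL low [ 477.8 -143.4] tool x,y -64.06 -13.61
trimR low [ 476.4 -170. ] tool x,y -64.11 13.11
platebot [ 532.3 -160.8] tool x,y -8.81 1.16
platetop [ 532.3 -160.4] tool x,y -8.77 0.73
bound [ 532.2 -160.5] tool x,y -8.85 0.89
yline -92.88 tilt 0.14 shift mm [-0.5 -0.9  1.2] turn [ 0.02 -0.14 -0.08] t 10.9 q7 -1.4
shift in turned axes [-0.5 -0.9  1.2]
```

Call:
{"op": "arm_command", "data": {
  "deltas": "0.5 -1 0 0 0 0;0 0 0 0 0 0;0 0 8 0 0 0;0 0 8 0 0 0;0 0 6 0 0 0"
}}

```text
time_s: 11.4
tool_pos: [0.4979, -0.1586, 0.3726]
ee_rot: [-3.14, 0.08, 0.002]
force: [1.5, -0.0, -0.6]
finger_gap: 0.0078
grip_force: 30.0
```

Call:
{"op": "arm_command", "data": {
  "deltas": "0 0 0 0 0 0;0 0 5 0 0 0;0 0 0 0 0 0"
}}

```text
time_s: 11.7
tool_pos: [0.498, -0.1586, 0.3681]
ee_rot: [-3.14, 0.08, 0.001]
force: [0.1, 0.3, -1.6]
finger_gap: 0.0077
grip_force: 30.0
```

Call:
{"op": "arm_command", "data": {
  "deltas": "0 0 10 0 0 0;0 0 10 0 0 0;0 0 10 0 0 0;0 0 10 0 0 0;0 0 5 0 0 0"
}}

```text
time_s: 12.2
tool_pos: [0.4977, -0.1585, 0.3222]
ee_rot: [-3.14, 0.08, 0.003]
force: [-0.8, -0.3, -0.1]
finger_gap: 0.0077
grip_force: 30.0
```

Call:
{"op": "arm_command", "data": {
  "deltas": "0 0 0 0 0 0;0 0 1 0 0 0;0 0 0 0 0 0"
}}

```text
time_s: 12.5
tool_pos: [0.4983, -0.1587, 0.3229]
ee_rot: [3.14, -0.08, 0.001]
force: [-0.6, 0.1, -0.4]
finger_gap: 0.0078
grip_force: 30.0
```

Call:
{"op": "arm_command", "data": {
  "deltas": "0 0 0 0 0 0;0 0 0 0 0 0;0 0 0 0 0 0;0 0 0 0 0 0;0 0 0 0 0 0",
  "fingers": -0.2
}}

```text
time_s: 13.0
tool_pos: [0.4982, -0.1586, 0.3228]
ee_rot: [3.141, -0.08, 0.0]
force: [1.0, -0.1, -1.0]
finger_gap: 0.0353
grip_force: 0.0
```

Call:
{"op": "arm_command", "data": {
  "deltas": "0 0 -30 0 0 0;0 0 -40 0 0 0;-40 0 -20 0 0 0;-30 0 0 0 0 0;0 0 0 0 0 0"
}}

```text
time_s: 13.5
tool_pos: [0.4252, -0.1554, 0.4131]
ee_rot: [3.14, -0.082, -0.002]
force: [0.7, 0.1, 0.7]
finger_gap: 0.0354
grip_force: 0.0
```

Run:
```python
from h import *
p=camera_params("wrist");im,_=camera("wrist");sc,_=camera("scene")
a=cv2.resize(im[0:240,180:460],None,fx=2,fy=2);b=cv2.resize(sc[150:330,160:340],(480,480))
cv2.imwrite("pics/w5.png",np.hstack([a[:, 80:400],b]));print(sensors.read_state()["tool_pos"])
h=cv2.cvtColor(im,cv2.COLOR_BGR2HSV);C=lambda c,z:(cast("wrist",c,z,p,True)*1000).astype(np.float32)
o=cv2.inRange(h,(5,150,80),(18,255,255));r=cv2.minAreaRect(C(biggest(o,(290,0,370,70)),.188));print(r)
```

```text
[ 0.42817469 -0.15512924  0.41300457]
((561.87890625, -155.33824157714844), (23.321916580200195, 17.204923629760742), 86.17877197265625)
```

View pics/w5.png

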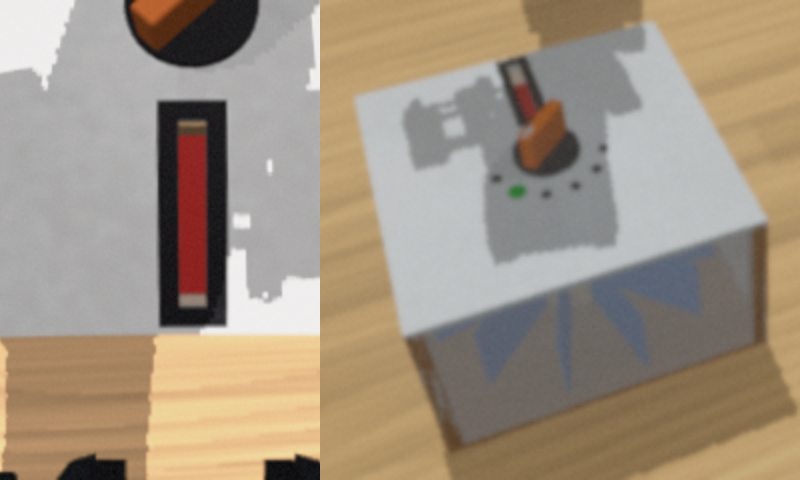

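The slot is empty with the flap shut again at (193,215), and the bar points to the green mark at (517,190). The plate has dropped, so I hand the job in.

```bash
python3 -c "
from station import arm
print(arm.finish_job())"
```

```text
the job is handed in; nothing more can be done
None
```

The dial is on position 5, and the blue plate went through the slot and dropped below the flap. The job was handed in at about 13.6 s; no verdict came back, and I had no direct view of the plate resting in compartment five.

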